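# Back the welding positioner off one notch

### The job

On the blue bench positioner, push the red pawl's cross bar over with a fingertip so that the pawl lifts out of the ratchet teeth and stays up by itself; then push a yellow-tipped peg to turn the wheel backward (the way the pawl was blocking) by one notch, and tip the pawl back so that it drops fully home in the next tooth gap. Only push, gently: grip or lift nothing, and leave the can, hammer, magnet and tin where they stand.

Things in the scene. Friction and masses are not known exactly. Their poses are not given: they have to be found in the camera images.
- positioner: Fixed blue frame on a 225 x 290 x 14 mm base plate. Origin at bench level straight under the level axle; z up; x along the axle, from the chuck with copper pipe stub (-x end, to x = -150 mm) to the toothed ratchet (+x end, x 40 to 60 mm); the pawl is on the +y side. Bearing post x -83 to -47 mm, up to z = 175 mm; pawl bracket x 16 to 28, y 78 to 115 mm, up to z = 158 mm.
- axle (a point): Point on the wheel's axle, 130 mm above the bench, in the plane of the 8 push pegs (x = -20 mm in the positioner's frame). Pegs stand 45 degrees apart, reach 105 mm from the axle, with yellow tips 18 mm thick. In the plane x = 50 mm the ratchet has 8 saw teeth, tip radius 64, root radius 50 mm.
- pivot (a point): Pawl's pivot, in the ratchet's plane: x = 50, y = 92, z = 140 mm in the positioner's frame. The pawl is top-heavy: past joint value 0.45 it falls over by itself to 0.90 and stays up; below about 0.35 it falls back onto the wheel.
- wheel (a joint): Turn of wheel, pegs and chuck, rad; starts -0.03 to 0.12. Backward is negative: its top moves to the positioner's +y (pawl side). One notch is 0.785. Pawl home, it stops at -0.05. It stays where left; about 3 N at a peg moves it. From -0.83 to -0.53 the pawl drops fully home one notch back; beyond -0.86 it lands on a tooth crest, short of -0.50 it rides on a tooth's slope.
- pawl (a joint): Swing of the red pawl about the positioner's x axis, rad: 0 = home, nose down in a tooth gap; about 0.17 = nose on a tooth crest; 0.90 = thrown right over against its stop, nose well clear, where it rests by itself. It grows as the cross bar moves to the positioner's +y. Less than 5 N at the cross bar moves it.
- pawl_bar (a point): Point on the centre line of the pawl's red cross bar, 22 mm thick, which lies along the positioner's x from x = 44 to 110 mm; the point is at x = 85 mm, clear of the pawl's arms. In the positioner's frame: y = 57, z = 228 mm when home; y = 139, z = 223 mm when thrown over; highest, z = 235 mm, at y = 92.
- push_peg (a point): Centre of the outer end of the peg to push: at the start the one nearest the top on the side away from the pawl (22.5 degrees short of straight up at wheel = 0, 22.5 degrees past it one notch back). 105 mm from the axle, yellow tip 18 mm thick.
- spray_can: Loose green can, 60 mm across, 150 mm tall, standing on the bench on the pawl's side; origin under its centre. Leave alone.
- chip_hammer: Loose hammer, 260 mm long, lying on the bench; leave alone.
- magnet: Loose orange welding magnet, 90 x 60 x 20 mm, lying flat; origin under its centre. Leave alone.
- tip_tin: Loose steel cup, 64 mm across, 60 mm tall, standing; origin under its centre. Leave alone.

How it is judged (in metres and radians):
On the way, in this order (a step that is already met when the one before it is completed fails the run):
1. the pawl is thrown over and stays up, the wheel not yet turned back (value of joint pawl above 0.8 rad and value of joint wheel above -0.3 rad), for 0.2 s.
2. with the pawl up, the wheel has been pushed back one notch (value of joint pawl above 0.75 rad and value of joint wheel between -0.865 and -0.5 rad), for 0.2 s.
At the end, for the whole second after the job is handed in: The wheel is at rest one notch back (joint between -0.865 and -0.5 rad), the pawl is home in that tooth gap (below 0.04 rad), and can, hammer, magnet and tin are within 20 mm of where they stood (value of joint wheel between -0.865 and -0.5 rad and value of joint pawl below 0.04 rad and velocity of joint wheel between -0.05 and 0.05 rad/s and distance of each of spray_can, chip_hammer, magnet, tip_tin from where it was at the start of the episode below 0.02 m); the robot touches nothing.
It fails at once if the pawl, wheel or frame is gripped or pushed hard (more than 35 N from the fingers) (contact force between the fingers and positioner above 35 N).
It fails at once if a bystander is moved more than 20 mm, or lifted (distance of any of spray_can, chip_hammer, magnet, tip_tin from where it was at the start of the episode above 0.02 m).
It also fails if it takes over 51 s, if anything falls off the work surface, if the arm or the gripper's body presses on something with over 40 N, if the wrist force passes 120 N, or if a joint passes its speed limit or range.

### The arm

A 6-joint arm with a two-finger parallel gripper is mounted at the origin on the work surface. World frame = base frame: x ahead of the robot, y to its left, z up, the work surface at z = 0. Lengths are in m, angles in degrees, forces in N, time in s.
With the tool pointing down it reaches from about 0.275 to 0.75 m from the base axis. Payload 10.2 kg.
Tool frame: the origin (TCP) lies between the finger pads; the fingertips stand env.tip_reach ahead of it and the grasp point (between the pads) lies 8 mm behind it (env.tip_reach is the distance from the TCP to the fingertips, in m); z points along the fingers, y is the line along which they close (so a half turn about z gives the same grasp; the last joint's range is limited). The gripper opens to 88 mm and grips with 3 to 60 N. Pads are 18 mm wide; open, the fingers measure 123 mm over their backs; the gripper's body (75 mm by 187 mm) begins 45 mm behind the grasp point.
Start: joints at [61.455, 17.928, 85.812, -0, 76.261, -12.8], TCP at [0.142, 0.505, 0.25] pointing down, gripper open.
Joint ranges: [-168.41, 168.41], [-55.51, 124.54], [10.69, 146.95], [-70.63, 250.63], [1, 178], [-165.06, 165.06]. Speed limits (degrees/s): [136.94, 136.94, 172.46, 180, 180, 180].

### API

Orientations are given as [roll, pitch, yaw] about the fixed x, y, z axes, in that order (R = Rz(yaw) Ry(pitch) Rx(roll)).
In Python, from plant import env gives the robot as it stands. The module is installed in compiled form; this text tells all that it offers.
- The arm moves only by the tool drive_tool, never from a script. Its argument "motion" is a list of rows, each an object of numbers: "tx", "ty", "tz": the shift along the tool's x, y, z in mm; "spin": the turn about the tool's z in rad. In form: [{"tx": .., "ty": .., "tz": .., "spin": ..}, ...]. A call has 1 to 8 rows; each row shifts and turns the commanded pose from where the row before left it, along the tool's axes as they then stand; what a row does not reach is not made up. A row lasts 1/10 s, in which the tool goes at most 50 mm and 8.59 degrees, less where a joint would pass 70% of its speed; a pose out of reach is approached as far as the arm can. A call with a gripper value outside its range is refused whole. "gripper" is the opening, from 0 (shut) to 1 (fully open), set as the call begins (left out, the last holds). The fingers move at their own pace and stop on an object; the grip force is fixed at half the most. Time passes only in rows, so rows that do not move let the fingers close. It gives the time, the measured TCP pose, the force, the opening and the grip force at its end, in the units of the state.
- env.state(): the state, without advancing time (a new reading comes with each control period).
- env.camera(name): name is "side" or "top" or "wrist"; returns a dict with "image" (384x512x3 uint8, red, green, blue), "fov_y" (degrees; the focal length in pixels is half the picture's height over the tangent of half this angle, whatever the lens; pixels are square), "cx", "cy" (the principal point, pixels), "view" (4x4, takes a point from world to camera coordinates). Camera axes: x right, y up, looking along -z (the intrinsics and any distortion apply to the point x, -y, -z); pixel columns grow to the right and rows downward; lengths in m; the calibration is good to about 2 mm. The wrist camera is an equidistant fisheye: a pixel r from the principal point sees the ray r / f radians off the axis. A picture is of the moment at which its call begins. There is no depth.
- env.close_job(): hands the job in; it is judged then, once.
Trained networks look in a picture, given as the dict that the camera call returned (one of the last four; its "shot" number tells which), for a name from the list of things; names that differ only in an ending like _2 or _b are one class to them, and where a whole thing is asked for, a point or a joint stands for the part that bears it (a point fixed in the world has none). Each returns a list of dicts, best first, with "p" (0 to 1); they miss things now and then, are a little off and sometimes report something else, mostly with a low value. They report only what shows in the picture. A call takes as long as a camera call.
- env.cut_out(label, picture): "pixels" (384x512 bool, what is visible of it) and "location" ([row, column] in pixels, amid what is visible of it).
- env.mark_of(label, picture): "location" ([row, column] in pixels: a listed point, or the origin of a listed thing).
The state is a dict: "t": time; "joints": joint angles; "qd": joint speeds; "joint_torque": joint torques, N m; "position": TCP position; "ee_rot": TCP orientation; "contact_force": force on the tool from outside, world axes, zero at the start; "moment": the same for the moment, N m; "width": opening from 0.0 (shut) to 1.0 (fully open); "finger_force": force on a finger pad.
Only numpy, scipy, OpenCV 4.12 (cv2) and the standard library are available. Lean on these libraries where they do the work, as an engineer would, in place of code of your own. Each camera call takes 0.05 s, during which the arm holds its last target. There are 200 camera calls.

## Working session

There is one attempt and no reset: what is moved stays moved. The work goes in short steps, Python scripts to look and compute and a tool call to move; the robot and the scene stay as the last step left them, time stands still between calls to the robot, and variables do not carry over. Pictures are saved under pics/ and viewed, at most 10 in all, crops included, and the job is handed in when it is done.

Besides the shell and the picture viewer there is one more tool, called after ">>>" by a JSON object that holds its "api" and its "payload", one argument or row to a line. drive_tool: Moves the arm, as the interface text tells. Its arguments: {"type":"object","properties":{"motion":{"type":"array"},"gripper":{"type":"number"}},"required":["motion"]}

```bash
mkdir -p pics
cat > h.py <<'E'
import numpy as np, cv2
from plant import env
def ray(pic,loc):
    r,c=loc; f=192/np.tan(np.radians(pic['fov_y'])/2)
    d=np.array([(c-pic['cx'])/f,-(r-pic['cy'])/f,-1.])
    V=np.array(pic['view']); R=V[:3,:3]; t=V[:3,3]
    d=R.T@d; return -R.T@t, d/np.linalg.norm(d)
def atz(pic,loc,z):
    o,d=ray(pic,loc); return o+d*(z-o[2])/d[2]
def tri(a,b):
    A=np.zeros((3,3));y=np.zeros(3)
    for o,d in (a,b):
        P=np.eye(3)-np.outer(d,d);A+=P;y+=P@o
    p=np.linalg.solve(A,y)
    return p,[np.linalg.norm((np.eye(3)-np.outer(d,d))@(p-o)) for o,d in (a,b)]
E
python3 - <<'E'
from h import *
np.set_printoptions(precision=4,suppress=True)
print(env.tip_reach,env.state())
P={n:env.camera(n) for n in ('side','top')}
cv2.imwrite('pics/a.png',np.vstack([P['side']['image'],P['top']['image']])[:,:,::-1][:, :] if 0 else cv2.resize(np.hstack([P['side']['image'],P['top']['image']])[:,:,::-1],(800,300)))
for n in P: cv2.imwrite(f'pics/{n}.png',P[n]['image'][:,:,::-1])
for l in ['positioner','axle','pivot','pawl_bar','push_peg','spray_can','chip_hammer','magnet','tip_tin']:
    m={n:env.mark_of(l,P[n])[:2] for n in P}
    print(l,{n:[(np.round(x['location'],1),round(x['p'],2)) for x in m[n]] for n in P})
    if m['side'] and m['top']: print('   ',tri(ray(P['side'],m['side'][0]['location']),ray(P['top'],m['top'][0]['location'])))
    for n in P:
        if m[n]: print('   z0',n,atz(P[n],m[n][0]['location'],0))
E
```

```text
0.011 {'t': 0.0, 'joints': array([ 61.4562,  17.9574,  85.8535,  -0.0008,  76.2611, -12.7992]), 'qd': array([ 0.085 , -0.0865, -0.0676,  0.0014,  0.076 ,  0.0696]), 'joint_torque': array([  0.0015, -40.221 , -25.227 ,   0.0695,   0.0353,  -0.0001]), 'position': array([0.1424, 0.5051, 0.2492]), 'ee_rot': array([-179.9297,   -0.0152,  164.2556]), 'contact_force': array([0.7941, 1.0129, 0.2069]), 'moment': array([-0.0456, -0.0064,  0.0081]), 'finger_force': 0.0, 'width': 1.0027203057789076}
positioner {'side': [(array([258.5, 238.8]), 0.55)], 'top': [(array([218.4, 285. ]), 0.78), (array([143.8, 249.3]), 0.7)]}
    (array([ 0.489 , -0.0848,  0.0026]), [np.float64(0.0052124814912699255), np.float64(0.005212481491269816)])
   z0 side [ 0.4946 -0.0837  0.    ]
   z0 top [ 0.484 -0.084  0.   ]
axle {'side': [(array([231.5, 230.6]), 0.65), (array([330.6, 236.7]), 0.6)], 'top': [(array([221.9, 285. ]), 0.6)]}
    (array([ 0.4728, -0.0782,  0.1215]), [np.float64(0.0021710085397387223), np.float64(0.0021710085397386343)])
   z0 side [0.4945 0.0191 0.    ]
   z0 top [ 0.4734 -0.084   0.    ]
piv
[... 1300 characters left out ...]
3028014432660157), np.float64(0.003028014432660275)])
   z0 side [ 0.4324 -0.2947  0.    ]
   z0 top [ 0.4254 -0.2997  0.    ]
magnet {'side': [(array([267.7, 307.6]), 0.58)], 'top': [(array([153.3, 311.1]), 0.97)]}
    (array([ 0.6794, -0.1628, -0.0029]), [np.float64(0.0038482753544914657), np.float64(0.0038482753544916014)])
   z0 side [ 0.6745 -0.1641  0.    ]
   z0 top [ 0.6827 -0.1636  0.    ]
tip_tin {'side': [(array([220.5, 299.2]), 0.91)], 'top': [(array([145.8, 251.4]), 0.86), (array([237.4, 355. ]), 0.39)]}
    (array([ 0.7123,  0.0178, -0.0124]), [np.float64(0.00455000948245132), np.float64(0.0045500094824516635)])
   z0 side [0.712  0.0074 0.    ]
   z0 top [0.7055 0.0187 0.    ]
```

View pics/side.png

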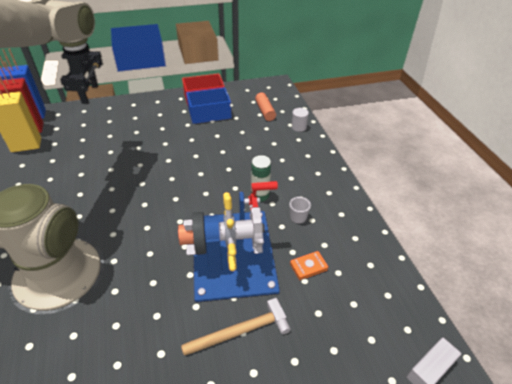

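View pics/top.png

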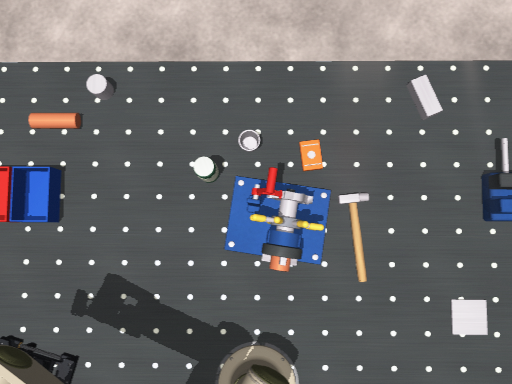

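```bash
cat > fit.py <<'E'
from h import *
from scipy.optimize import least_squares
def pts(w,b=(85,57,228)):
    a=-np.pi/8-w
    return {'positioner':(0,0,0),'axle':(-20,0,130),'pivot':(50,92,140),'pawl_bar':b,'push_peg':(-20,105*np.sin(a),130+105*np.cos(a))}
def W(q,p):
    c,s=np.cos(q[2]),np.sin(q[2]); p=np.array(p)/1000
    return np.array([q[0]+c*p[0]-s*p[1],q[1]+s*p[0]+c*p[1],p[2]])
def proj(pic,X):
    V=np.array(pic['view']); x=V[:3,:3]@X+V[:3,3]; f=192/np.tan(np.radians(pic['fov_y'])/2)
    return np.array([pic['cy']-f*x[1]/-x[2],pic['cx']+f*x[0]/-x[2]])
E
python3 - <<'E'
from fit import *
np.set_printoptions(precision=3,suppress=True)
P=[env.camera(n) for n in ('side','top')]
obs=[]
for p in P:
    for l in pts(0):
        for m in env.mark_of(l,p)[:2]:
            obs.append((p,l,m['location'],m['p']))
def res(q):
    d=pts(q[3])
    return np.concatenate([np.sqrt(w)*(proj(p,W(q,d[l]))-loc) for p,l,loc,w in obs]+[[(q[3]-.045)/.03]])
s=least_squares(res,[.485,-.085,-.14,.04],loss='soft_l1')
print(s.x,s.cost)
for p,l,loc,w in obs: print(l,round(w,2),proj(p,W(s.x,pts(s.x[3])[l]))-loc)
# plate yaw from top mask
hsv=cv2.cvtColor(P[1]['image'],cv2.COLOR_RGB2HSV)
m=cv2.inRange(hsv,(105,120,40),(125,255,255)); m[:, :215]=0; m[:,345:]=0; m[:150]=0; m[280:]=0
m=cv2.morphologyEx(m,cv2.MORPH_OPEN,np.ones((3,3),np.uint8))
c=max(cv2.findContours(m,0,1)[0],key=cv2.contourArea)
b=cv2.boxPoints(cv2.minAreaRect(c)); print(b)
w=np.array([atz(P[1],(y,x),.014)[:2] for x,y in b]); print(w)
for i in range(4):
    e=w[(i+1)%4]-w[i]; print(np.linalg.norm(e),np.degrees(np.arctan2(e[1],e[0])))
E
```

```text
[ 0.491 -0.085 -0.123  0.063] 117.46786116692668
positioner 0.98 [-1.561 -1.192]
axle 0.65 [-1.081  0.798]
axle 0.46 [ 45.819 -31.602]
pivot 0.79 [0.811 2.28 ]
pivot 0.64 [-56.389  13.08 ]
pawl_bar 0.58 [-1.609 -0.322]
push_peg 0.96 [-1.393  0.128]
positioner 0.86 [4.321 2.047]
axle 0.56 [0.296 1.486]
axle 0.3 [6.096 0.986]
pivot 0.79 [ 0.393 -1.189]
pawl_bar 0.59 [-0.36  0.23]
push_peg 0.92 [-0.735  0.702]
[[223.622 249.222]
 [235.199 175.125]
 [331.596 190.187]
 [320.018 264.284]]
[[ 0.391  0.099]
 [ 0.613  0.067]
 [ 0.569 -0.223]
 [ 0.349 -0.187]]
0.22468150445709265 -8.315695597873871
0.29282692750108225 -98.72836233076839
0.2229390409886825 170.67463689022586
0.2888910896823867 81.61846702687484
```

>>> {"api": "drive_tool", "payload": {
  "motion": [
    {"tx": 0,"ty": 0,"tz": -40,"spin": 0},
    {"tx": 0,"ty": 0,"tz": -30,"spin": -0.126},
    {"tx": -20,"ty": -20,"tz": 0,"spin": 0},
    {"tx": -30,"ty": -30,"tz": 0,"spin": 0},
    {"tx": -30,"ty": -30,"tz": 0,"spin": 0},
    {"tx": -30,"ty": -30,"tz": 0,"spin": 0},
    {"tx": -30,"ty": -30,"tz": 0,"spin": 0},
    {"tx": -30,"ty": -30,"tz": 0,"spin": 0}
  ],
  "gripper": 0
}}

```text
t: 2.4
position: [0.286, 0.3105, 0.3199]
ee_rot: [180.0, 0.0, 171.5]
contact_force: [0.0, 1.2, -0.5]
width: 0.301
finger_force: 0.0
```

>>> {"api": "drive_tool", "payload": {
  "motion": [
    {"tx": -30,"ty": -30,"tz": 0,"spin": 0},
    {"tx": -30,"ty": -30,"tz": 0,"spin": 0},
    {"tx": -30,"ty": -30,"tz": 0,"spin": 0},
    {"tx": -30,"ty": -30,"tz": 0,"spin": 0},
    {"tx": -30,"ty": -30,"tz": 0,"spin": 0},
    {"tx": -30,"ty": -30,"tz": 0,"spin": 0},
    {"tx": -30,"ty": -30,"tz": 0,"spin": 0},
    {"tx": -30,"ty": -30,"tz": 0,"spin": 0}
  ]
}}

```text
t: 3.2
position: [0.4879, 0.0374, 0.3198]
ee_rot: [180.0, 0.0, 171.5]
contact_force: [0.8, -0.1, -0.3]
width: 0.006
finger_force: 0.0
```

>>> {"api": "drive_tool", "payload": {
  "motion": [
    {"tx": -30,"ty": -30,"tz": 0,"spin": 0},
    {"tx": -30,"ty": -30,"tz": 0,"spin": 0},
    {"tx": -20,"ty": -30,"tz": 0,"spin": 0},
    {"tx": 0,"ty": 0,"tz": 0,"spin": 0}
  ]
}}

```text
t: 3.6
position: [0.554, -0.0653, 0.3185]
ee_rot: [-180.0, -0.1, 171.3]
contact_force: [0.4, 1.6, -0.7]
width: 0.004
finger_force: 0.0
```

Run:
```python
from fit import *
np.set_printoptions(precision=4,suppress=True)
s=env.state(); print(s['t'],s['position'],s['ee_rot'],s['contact_force'],s['width'])
p=env.camera('wrist'); cv2.imwrite('pics/w1.png',p['image'][:,:,::-1])
for l in ['pawl_bar','push_peg','pivot','axle']:
    print(l,[(np.round(m['location'],1),round(m['p'],2)) for m in env.mark_of(l,p)[:2]])
print(p['fov_y'],p['cx'],p['cy'],p['view'])
```

```text
3.6 [ 0.554  -0.0653  0.3185] [-179.9747   -0.0763  171.2564] [ 0.4168  1.5968 -0.7349] 0.0038609173919174856
pawl_bar [(array([230.6, 290.3]), 0.76)]
push_peg [(array([102.4, 154.1]), 0.63)]
pivot [(array([168.7, 314.4]), 0.79)]
axle [(array([102.7, 225.5]), 0.87)]
65.70646984690485 250.9515771893141 193.75784096721821 [[ 0.1523  0.9883 -0.0018 -0.0188]
 [-0.9534  0.1465 -0.2639  0.592 ]
 [-0.2606  0.0419  0.9645 -0.3086]
 [ 0.      0.      0.      1.    ]]
```

View pics/w1.png

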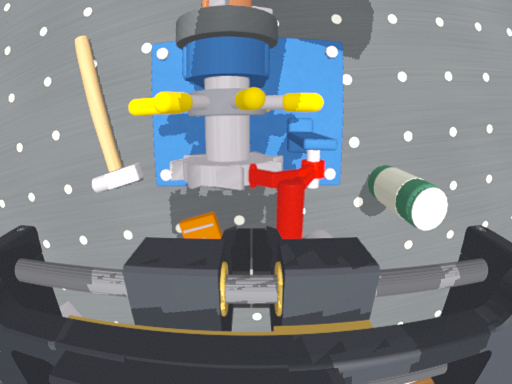

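```bash
cat >> fit.py <<'E'
def projw(pic,X):
    V=np.array(pic['view']); x=V[:3,:3]@X+V[:3,3]; f=192/np.tan(np.radians(pic['fov_y'])/2)
    u=np.array([-x[1],x[0]]); r=np.linalg.norm(u); th=np.arctan2(r,-x[2])
    return np.array([pic['cy'],pic['cx']])+u/r*th*f
E
python3 - <<'E'
from fit import *
np.set_printoptions(precision=4,suppress=True)
P=[env.camera(n) for n in ('side','top','wrist')]
obs=[]
for i,p in enumerate(P):
    for l in pts(0):
        if l=='positioner': continue
        for m in env.mark_of(l,p)[:1]: obs.append((i,l,m['location'],m['p']))
def pr(i,X): return (projw if i==2 else proj)(P[i],X)
def res(q):
    d=pts(q[3])
    return np.concatenate([(.6 if i==2 else 1)*np.sqrt(w)*(pr(i,W(q,d[l]))-loc) for i,l,loc,w in obs]+[[(q[3]-.045)/.05,(q[2]+.148)/.01]])
s=least_squares(res,[.489,-.085,-.148,.04],loss='soft_l1')
print(s.x,s.cost)
for i,l,loc,w in obs: print(i,l,round(w,2),loc,pr(i,W(s.x,pts(s.x[3])[l]))-loc)
np.save('q.npy',s.x)
d=pts(s.x[3]); print({l:W(s.x,d[l]) for l in d})
S=env.state(); print(S['t'],S['position'],S['ee_rot'])
c,sn=np.cos(s.x[2]),np.sin(s.x[2]); D=S['position'][:2]-s.x[:2]
print('TCP in positioner mm',1000*np.array([c*D[0]+sn*D[1],-sn*D[0]+c*D[1]]))
E
```

```text
[ 0.4897 -0.083  -0.1451  0.1159] 48.63908936117029
0 axle 0.66 [231.5, 228.7] [-1.2104  0.0844]
0 pivot 0.92 [199.7, 252.8] [ 0.6819 -1.7163]
0 pawl_bar 0.82 [184.4, 263.6] [1.0905 2.9342]
0 push_peg 0.68 [223.0, 230.1] [-0.7453 -0.6927]
1 axle 0.55 [224.1, 287.6] [-1.9939 -1.6254]
1 pivot 0.61 [189.8, 256.3] [1.8441 0.2634]
1 pawl_bar 0.39 [222.7, 287.7] [-45.4791 -15.8689]
1 push_peg 0.9 [225.7, 309.3] [-1.3719 -1.4956]
2 axle 0.93 [102.8, 223.4] [ 1.2476 -0.5082]
2 pivot 0.69 [166.3, 309.6] [ 2.6246 -1.9348]
2 pawl_bar 0.8 [231.7, 282.8] [-1.5663  0.5262]
2 push_peg 0.78 [107.4, 152.8] [-3.77   -3.2563]
{'positioner': array([ 0.4897, -0.083 ,  0.    ]), 'axle': array([ 0.4699, -0.0801,  0.13  ]), 'pivot': array([0.5525, 0.0008, 0.14  ]), 'pawl_bar': array([ 0.582 , -0.0389,  0.228 ]), 'push_peg': array([ 0.4625, -0.1307,  0.2217])}
4.6 [ 0.553  -0.0618  0.3197] [179.9992   0.0003 171.4716]
TCP in positioner mm [59.546  30.0598]
```

>>> {"api": "drive_tool", "payload": {
  "motion": [
    {"tx": -24,"ty": -24,"tz": 0,"spin": 0},
    {"tx": 0,"ty": 0,"tz": 30,"spin": 0},
    {"tx": 0,"ty": 0,"tz": 40,"spin": 0},
    {"tx": 0,"ty": 0,"tz": 25,"spin": 0},
    {"tx": 0,"ty": 0,"tz": 0,"spin": 0}
  ]
}}

```text
t: 5.1
position: [0.5719, -0.0887, 0.2215]
ee_rot: [179.9, -0.4, 171.5]
contact_force: [-0.6, -0.8, 0.9]
width: 0.007
finger_force: 0.0
```

>>> {"api": "drive_tool", "payload": {
  "motion": [
    {"tx": 0,"ty": 8,"tz": 0,"spin": 0},
    {"tx": 0,"ty": 6,"tz": 0,"spin": 0},
    {"tx": 0,"ty": 5,"tz": 0,"spin": 0},
    {"tx": 0,"ty": 5,"tz": 0,"spin": 0},
    {"tx": 0,"ty": 5,"tz": 0,"spin": 0},
    {"tx": 0,"ty": 5,"tz": 0,"spin": 0},
    {"tx": 0,"ty": 5,"tz": 0,"spin": 0}
  ]
}}

```text
t: 5.8
position: [0.579, -0.0502, 0.2249]
ee_rot: [-180.0, 0.0, 171.5]
contact_force: [-0.1, 0.6, 0.7]
width: 0.005
finger_force: 0.5
```

>>> {"api": "drive_tool", "payload": {
  "motion": [
    {"tx": 0,"ty": 5,"tz": 0,"spin": 0},
    {"tx": 0,"ty": 5,"tz": 0,"spin": 0},
    {"tx": 0,"ty": 5,"tz": 0,"spin": 0},
    {"tx": 0,"ty": 5,"tz": 0,"spin": 0},
    {"tx": 0,"ty": 5,"tz": 0,"spin": 0},
    {"tx": 0,"ty": 5,"tz": 0,"spin": 0},
    {"tx": 0,"ty": 3,"tz": 0,"spin": 0},
    {"tx": 0,"ty": 0,"tz": 0,"spin": 0}
  ]
}}

```text
t: 6.6
position: [0.5838, -0.0175, 0.2247]
ee_rot: [180.0, -0.0, 171.5]
contact_force: [-0.2, -0.7, -0.1]
width: 0.003
finger_force: 0.0
```

Run:
```python
from fit import *
np.set_printoptions(precision=4,suppress=True)
q=np.load('q.npy')
S=env.state(); print(S['t'],S['position'],S['ee_rot'],S['contact_force'])
c,sn=np.cos(q[2]),np.sin(q[2]); D=S['position'][:2]-q[:2]
print('TCP in positioner mm',1000*np.array([c*D[0]+sn*D[1],-sn*D[0]+c*D[1]]))
p=env.camera('wrist'); cv2.imwrite('pics/w2.png',p['image'][:,:,::-1])
for l in ['pawl_bar','push_peg']:
    print(l,[(np.round(m['location'],1),round(m['p'],2)) for m in env.mark_of(l,p)[:2]])
print('bar home',projw(p,W(q,(85,57,228))),'over',projw(p,W(q,(85,139,223))))
```

```text
6.6 [ 0.5838 -0.0175  0.2247] [179.997   -0.0008 171.5057] [-0.2077 -0.7457 -0.1114]
TCP in positioner mm [83.6668 78.4254]
pawl_bar []
push_peg [(array([70.3, 24.7]), 0.95)]
bar home [257.6099 209.2764] over [250.2204 364.5145]
```

View pics/w2.png

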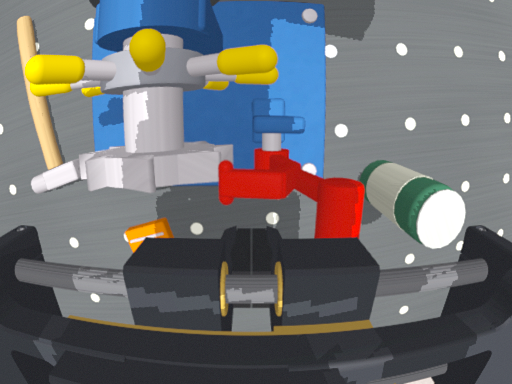

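Run:
```python
from fit import *
np.set_printoptions(precision=1,suppress=True)
q=np.load('q.npy'); p=env.camera('wrist')
for w in (-.03,.05,.12):
    print(w,[projw(p,W(q,(-20,105*np.sin(a),130+105*np.cos(a)))) for a in np.array([-3,-1,1,3])*np.pi/8-w])
print(projw(p,W(q,(50,139,223))),projw(p,W(q,(-20,0,130))))
```

```text
-0.03 [array([85.1, 24.8]), array([63.9, 34.2]), array([ 40.3, 174.7]), array([ 59.9, 283. ])]
0.05 [array([86.1, 28.2]), array([67.1, 28.1]), array([ 40.4, 156.5]), array([ 57.6, 279. ])]
0.12 [array([86.8, 31.7]), array([69.7, 24. ]), array([ 41.1, 140.5]), array([ 55.5, 274.3])]
[186.9 373.3] [ 73.1 152.4]
```

Run:
```python
from fit import *
p=env.camera('wrist'); im=p['image'].astype(int)
m=(im[...,0]>150)&(im[...,1]<60)&(im[...,2]<60)
for r in (190,205,220,235):
    c=np.flatnonzero(m[r,300:460])+300; print(r,c.min() if len(c) else None,c.max() if len(c) else None)
print(env.state()['t'])
```

```text
190 300 395
205 354 392
220 352 391
235 351 388
6.85
```

>>> {"api": "drive_tool", "payload": {
  "motion": [
    {"tx": 0,"ty": 0,"tz": -40,"spin": 0},
    {"tx": 0,"ty": 0,"tz": -30,"spin": 0},
    {"tx": 20,"ty": -30,"tz": 0,"spin": 0},
    {"tx": 26,"ty": -40,"tz": 0,"spin": 0},
    {"tx": 26,"ty": -40,"tz": 0,"spin": 0},
    {"tx": 26,"ty": -40,"tz": 0,"spin": 0},
    {"tx": 6,"ty": -20,"tz": 0,"spin": 0},
    {"tx": 0,"ty": 0,"tz": 0,"spin": 0}
  ]
}}

```text
t: 7.65
position: [0.4547, -0.1726, 0.295]
ee_rot: [-180.0, 0.0, 171.3]
contact_force: [-0.1, -0.3, 0.1]
width: 0.005
finger_force: 0.0
```

```bash
cat > where.py <<'E'
from fit import *
np.set_printoptions(precision=1,suppress=True)
q=np.load('q.npy')
S=env.state(); print(S['t'],S['position']*1000,S['ee_rot'],S['contact_force'])
c,sn=np.cos(q[2]),np.sin(q[2]); D=S['position'][:2]-q[:2]
print('TCP in positioner mm',1000*np.array([c*D[0]+sn*D[1],-sn*D[0]+c*D[1]]))
E
cat > wheel.py <<'E'
from where import *
p=env.camera('wrist'); cv2.imwrite('pics/w%d.png'%(100*S['t']),p['image'][:,:,::-1])
for l in ('push_peg','axle','pawl_bar'): print(l,[(np.array(m['location']),round(m['p'],2)) for m in env.mark_of(l,p)[:2]])
for w in (.1,-.5,-.6,-.68,-.76,-.84):
    print(w,*[projw(p,W(q,(-20,105*np.sin(a),130+105*np.cos(a)))) for a in np.array([-3,-1,1,3])*np.pi/8-w])
print('axle',projw(p,W(q,(-20,0,130))))
E
python3 wheel.py; ls pics
```

```text
7.65 [ 454.7 -172.6  295. ] [-180.     0.   171.3] [-0.1 -0.3  0.1]
TCP in positioner mm [-21.7 -93.7]
push_peg [(array([212.8, 311.6]), 0.57)]
axle [(array([179. , 339.2]), 0.72)]
pawl_bar []
0.1 [189.1 244.5] [209.6 310.9] [210.8 409.8] [193.2 436.7]
-0.5 [205.5 287.8] [213.  391.1] [197.8 437.1] [179.7 417.1]
-0.6 [207.8 299.9] [212.  401.8] [195.3 437.3] [177.8 411.9]
-0.68 [209.5 310.2] [210.9 409.3] [193.3 436.8] [176.4 407.4]
-0.76 [210.9 321.1] [209.5 415.9] [191.4 435.7] [175.  402.7]
-0.84 [212.1 332.2] [208.  421.6] [189.4 434. ] [173.7 397.8]
axle [181.5 339.6]
a.png
side.png
top.png
w1.png
w2.png
w765.png
```

>>> {"api": "drive_tool", "payload": {
  "motion": [
    {"tx": 0,"ty": 0,"tz": 30,"spin": 0},
    {"tx": 0,"ty": 0,"tz": 30,"spin": 0},
    {"tx": 0,"ty": 0,"tz": 16,"spin": 0},
    {"tx": 0,"ty": 8,"tz": 0,"spin": 0},
    {"tx": 0,"ty": 6,"tz": 0,"spin": 0},
    {"tx": 0,"ty": 5,"tz": 0,"spin": 0},
    {"tx": 0,"ty": 5,"tz": 0,"spin": 0},
    {"tx": 0,"ty": 5,"tz": 0,"spin": 0}
  ]
}}

```text
t: 8.65
position: [0.4606, -0.1424, 0.22]
ee_rot: [-179.8, 0.1, 171.5]
contact_force: [-1.5, -6.7, 5.4]
width: 0.004
finger_force: 3.3
```

>>> {"api": "drive_tool", "payload": {
  "motion": [
    {"tx": 0,"ty": 6,"tz": 0,"spin": 0},
    {"tx": 0,"ty": 6,"tz": 0,"spin": 0},
    {"tx": 0,"ty": 6,"tz": 0,"spin": 0},
    {"tx": 0,"ty": 6,"tz": 0,"spin": 0},
    {"tx": 0,"ty": 6,"tz": 0,"spin": 0},
    {"tx": 0,"ty": 6,"tz": 0,"spin": 0},
    {"tx": 0,"ty": 6,"tz": 0,"spin": 0},
    {"tx": 0,"ty": 0,"tz": 0,"spin": 0}
  ]
}}

```text
t: 9.45
position: [0.4662, -0.0993, 0.2184]
ee_rot: [179.9, -0.0, 171.5]
contact_force: [0.0, -0.1, 0.2]
width: 0.005
finger_force: 0.0
```

>>> {"api": "drive_tool", "payload": {
  "motion": [
    {"tx": 0,"ty": 5,"tz": 0,"spin": 0},
    {"tx": 0,"ty": 4,"tz": 0,"spin": 0},
    {"tx": 0,"ty": 0,"tz": 0,"spin": 0}
  ]
}}

```text
t: 9.75
position: [0.4675, -0.0909, 0.2185]
ee_rot: [180.0, -0.0, 171.5]
contact_force: [-0.3, 0.0, 0.7]
width: 0.004
finger_force: 0.0
```

```bash
python3 wheel.py; ls pics
```

```text
9.75 [467.5 -90.9 218.5] [180.   -0.  171.5] [-0.3  0.   0.7]
TCP in positioner mm [-20.8 -11. ]
push_peg []
axle [(array([203.5, 265. ]), 0.7)]
pawl_bar []
0.1 [214.8 129.4] [256.5 175.6] [263.2 337.6] [222.7 402.3]
-0.5 [246.5 152. ] [268.7 300.3] [232.2 399.3] [198.  382.7]
-0.6 [252.  163.6] [266.2 321.3] [227.  401.7] [194.9 376.5]
-0.68 [256.2 174.8] [263.4 336.6] [222.9 402.3] [192.5 371.2]
-0.76 [260.1 187.8] [260.  350.4] [219.1 402. ] [190.4 365.6]
-0.84 [263.5 202.4] [256.2 362.4] [215.3 400.9] [188.4 359.7]
axle [202.7 265.8]
a.png
side.png
top.png
w1.png
w2.png
w765.png
w975.png
```

View pics/w975.png

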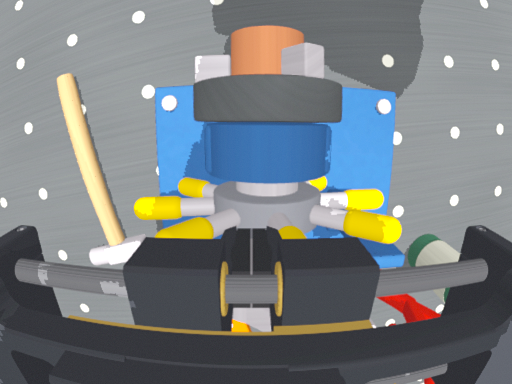

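>>> {"api": "drive_tool", "payload": {
  "motion": [
    {"tx": 0,"ty": 2,"tz": 0,"spin": 0},
    {"tx": 0,"ty": 2,"tz": 0,"spin": 0},
    {"tx": 0,"ty": 2,"tz": 0,"spin": 0},
    {"tx": 0,"ty": 0,"tz": 0,"spin": 0},
    {"tx": 0,"ty": 0,"tz": 0,"spin": 0}
  ]
}}

```text
t: 10.45
position: [0.4685, -0.0854, 0.2187]
ee_rot: [180.0, 0.0, 171.5]
contact_force: [0.1, -2.2, 0.3]
width: 0.009
finger_force: 0.6
```

>>> {"api": "drive_tool", "payload": {
  "motion": [
    {"tx": 0,"ty": -8,"tz": 0,"spin": 0},
    {"tx": 0,"ty": 0,"tz": -35,"spin": 0},
    {"tx": 0,"ty": 0,"tz": -40,"spin": 0},
    {"tx": 0,"ty": 0,"tz": -25,"spin": 0},
    {"tx": 40,"ty": 0,"tz": 0,"spin": 0},
    {"tx": 40,"ty": 0,"tz": 0,"spin": 0},
    {"tx": 0,"ty": 0,"tz": 0,"spin": 0}
  ]
}}

```text
t: 11.15
position: [0.3855, -0.0809, 0.3192]
ee_rot: [180.0, 0.0, 171.4]
contact_force: [0.4, -0.8, 0.4]
width: 0.001
finger_force: 0.0
```

```bash
python3 wheel.py; ls pics
python3 - <<'E'
from h import *
p=env.camera('side'); cv2.imwrite('pics/s3.png',cv2.resize(p['image'][140:300,160:330,::-1],None,fx=3.5,fy=3.5,interpolation=cv2.INTER_CUBIC))
E
```

```text
11.15 [385.5 -80.9 319.2] [180.    0.  171.4] [ 0.4 -0.8  0.4]
TCP in positioner mm [-103.4  -13. ]
push_peg []
axle []
pawl_bar []
0.1 [254.2 174.6] [285.5 212.4] [289.7 300.2] [260.8 349.4]
-0.5 [279. 197.] [292.7 279.6] [268.6 344.2] [238.  344.1]
-0.6 [282.7 204.8] [291.4 291. ] [264.4 347.5] [234.9 340.6]
-0.68 [285.3 211.9] [289.8 299.7] [261.  349.3] [232.6 337.5]
-0.76 [287.7 219.6] [287.9 307.8] [257.7 350.4] [230.3 334.1]
-0.84 [289.7 227.9] [285.5 315.4] [254.4 351. ] [228.3 330.3]
axle [243.7 262.8]
a.png
side.png
top.png
w1.png
w1115.png
w2.png
w765.png
w975.png
```

>>> {"api": "drive_tool", "payload": {
  "motion": [
    {"tx": -30,"ty": 10,"tz": 0,"spin": 0},
    {"tx": -40,"ty": 15,"tz": 0,"spin": 0},
    {"tx": -40,"ty": 15,"tz": 0,"spin": 0},
    {"tx": -40,"ty": 15,"tz": 0,"spin": 0},
    {"tx": -38,"ty": 15,"tz": 0,"spin": 0},
    {"tx": 0,"ty": 0,"tz": 0,"spin": 0}
  ]
}}

```text
t: 12.0
position: [0.5879, -0.0392, 0.3153]
ee_rot: [179.9, -0.2, 171.6]
contact_force: [-0.2, -1.0, -1.2]
width: 0.001
finger_force: 0.0
```

```bash
python3 wheel.py; ls pics
```

```text
12.0 [587.9 -39.2 315.3] [179.9  -0.2 171.6] [-0.2 -1.  -1.2]
TCP in positioner mm [90.8 57.5]
push_peg [(array([ 60.8, 201.3]), 0.72)]
axle [(array([ 77.3, 200.4]), 0.97), (array([ 60.7, 200.3]), 0.58)]
pawl_bar [(array([195.2, 352.9]), 0.96)]
0.1 [ 81.6 100.6] [ 68.2 118.7] [ 58.  214.4] [ 68.6 290.3]
-0.5 [ 72.1 107.3] [ 58.4 187.9] [ 65.4 280.2] [ 77.2 293.8]
-0.6 [ 70.  112.8] [ 58.  202.2] [ 67.1 286.2] [ 78.3 291.1]
-0.68 [ 68.3 118.3] [ 58.  213.6] [ 68.5 290.1] [ 79.  288.5]
-0.76 [ 66.6 124.7] [ 58.3 224.7] [ 69.8 293. ] [ 79.7 285.4]
-0.84 [ 64.9 132.1] [ 58.9 235.4] [ 71.2 295.1] [ 80.4 281.9]
axle [ 76.5 197.7]
a.png
s3.png
side.png
top.png
w1.png
w1115.png
w1200.png
w2.png
w765.png
w975.png
```

View pics/w1200.png

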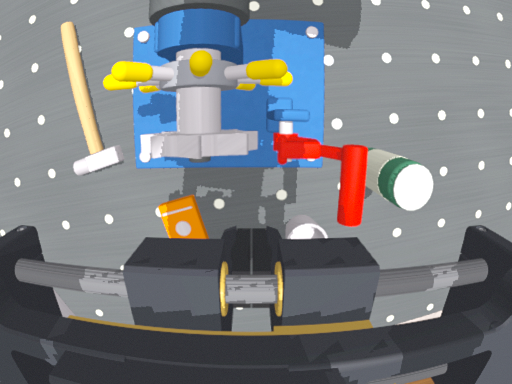

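Run:
```python
from fit import *
q=np.load('q.npy'); p=env.camera('wrist'); hsv=cv2.cvtColor(p['image'],cv2.COLOR_RGB2HSV)
Y=cv2.inRange(hsv,(22,150,120),(34,255,255)); Y[150:]=0; Y=Y>0
ph=np.linspace(0,2*np.pi,16)
def sil(w,dx,dy,L):
    m=np.zeros(Y.shape,np.uint8)
    for k in range(-4,4):
        a=(k+.5)*np.pi/4-w
        if np.cos(a)<0.1: continue
        u=np.array([0,np.sin(a),np.cos(a)]); v=np.array([0,np.cos(a),-np.sin(a)])
        X=[np.array([-20+dx,dy,130])+r*u+rr*(np.cos(t)*v+np.sin(t)*np.array([1,0,0])) for r,rr in ((L,9),(102,9),(105,6)) for t in ph]
        h=cv2.convexHull(np.array([projw(p,W(q,x))[::-1] for x in X],np.float32))
        cv2.fillConvexPoly(m,np.round(h).astype(np.int32),1)
    return m>0
Yt=Y.copy(); Yt[78:]=Y[78:]  # all visible
best=[]
for L in (65,72):
  for dx in (-3,0,3):
    for dy in (-2,0,2,4):
      for w in np.arange(-.9,-.45,.02):
        s=sil(w,dx,dy,L); best.append(((s&Y).sum()/(s|Y).sum(),L,dx,dy,round(w,2)))
best.sort(reverse=True); print(best[:8])
```

```text
[(np.float64(0.7297970808116767), 72, 0, 2, np.float64(-0.56)), (np.float64(0.7245867041857194), 72, 0, 2, np.float64(-0.58)), (np.float64(0.7211908931698774), 72, 0, 0, np.float64(-0.6)), (np.float64(0.7186619718309859), 72, 0, 0, np.float64(-0.58)), (np.float64(0.7154870357393133), 72, 0, -2, np.float64(-0.62)), (np.float64(0.7130312609764664), 72, 0, 4, np.float64(-0.54)), (np.float64(0.7105633802816902), 72, 3, 2, np.float64(-0.56)), (np.float64(0.7075736325385694), 72, 0, 4, np.float64(-0.56))]
```

>>> {"api": "drive_tool", "payload": {
  "motion": [
    {"tx": 25,"ty": -20,"tz": 0,"spin": 0},
    {"tx": 38,"ty": -25,"tz": 0,"spin": 0},
    {"tx": 36,"ty": -25,"tz": 0,"spin": 0},
    {"tx": 12,"ty": -8,"tz": 0,"spin": 0},
    {"tx": 0,"ty": 0,"tz": 0,"spin": 0}
  ]
}}

```text
t: 12.75
position: [0.4616, -0.1016, 0.3199]
ee_rot: [-180.0, 0.1, 171.3]
contact_force: [-0.0, 0.1, 0.6]
width: 0.005
finger_force: 0.0
```

```bash
python3 where.py
```

```text
12.75 [ 461.6 -101.6  319.9] [-180.     0.1  171.3] [-0.   0.1  0.6]
TCP in positioner mm [-25.1 -22.5]
```

>>> {"api": "drive_tool", "payload": {
  "motion": [
    {"tx": -4,"ty": 1,"tz": 20,"spin": 0},
    {"tx": 0,"ty": 0,"tz": 35,"spin": 0},
    {"tx": 0,"ty": 0,"tz": 30,"spin": 0},
    {"tx": 0,"ty": 0,"tz": 16,"spin": 0},
    {"tx": 0,"ty": 5,"tz": 0,"spin": 0},
    {"tx": 0,"ty": 5,"tz": 0,"spin": 0},
    {"tx": 0,"ty": 4,"tz": 0,"spin": 0},
    {"tx": 0,"ty": 0,"tz": 0,"spin": 0}
  ]
}}

```text
t: 13.55
position: [0.4698, -0.0862, 0.2187]
ee_rot: [-180.0, 0.1, 171.5]
contact_force: [-0.5, -0.6, 0.6]
width: 0.005
finger_force: 0.0
```

>>> {"api": "drive_tool", "payload": {
  "motion": [
    {"tx": 0,"ty": 2,"tz": 0,"spin": 0},
    {"tx": 0,"ty": 2,"tz": 0,"spin": 0},
    {"tx": 0,"ty": 2,"tz": 0,"spin": 0},
    {"tx": 0,"ty": 2,"tz": 0,"spin": 0},
    {"tx": 0,"ty": 2,"tz": 0,"spin": 0},
    {"tx": 0,"ty": 0,"tz": 0,"spin": 0},
    {"tx": 0,"ty": 0,"tz": 0,"spin": 0}
  ]
}}

```text
t: 14.25
position: [0.4708, -0.0766, 0.2176]
ee_rot: [180.0, -0.0, 171.5]
contact_force: [0.2, -1.1, -0.2]
width: 0.001
finger_force: 0.6
```

```bash
python3 where.py
```

```text
14.25 [470.8 -76.6 217.6] [180.   -0.  171.5] [ 0.2 -1.1 -0.2]
TCP in positioner mm [-19.7   3.6]
```

>>> {"api": "drive_tool", "payload": {
  "motion": [
    {"tx": 0,"ty": -6,"tz": 0,"spin": 0},
    {"tx": 0,"ty": 0,"tz": -35,"spin": 0},
    {"tx": 0,"ty": 0,"tz": -40,"spin": 0},
    {"tx": 0,"ty": 0,"tz": -25,"spin": 0},
    {"tx": -35,"ty": 20,"tz": 0,"spin": 0},
    {"tx": -40,"ty": 22,"tz": 0,"spin": 0},
    {"tx": -32,"ty": 18,"tz": 0,"spin": 0},
    {"tx": 0,"ty": 0,"tz": 0,"spin": 0}
  ]
}}

```text
t: 15.05
position: [0.5868, -0.0381, 0.3157]
ee_rot: [179.9, -0.1, 171.6]
contact_force: [0.6, 0.0, -0.9]
width: 0.003
finger_force: 0.0
```

Run:
```python
from where import *
p=env.camera('wrist'); hsv=cv2.cvtColor(p['image'],cv2.COLOR_RGB2HSV)
cv2.imwrite('pics/w4.png',p['image'][:,:,::-1])
Y=cv2.inRange(hsv,(22,150,120),(34,255,255)); Y[150:]=0; Y=Y>0
ph=np.linspace(0,2*np.pi,16)
def sil(w,dy,L):
    m=np.zeros(Y.shape,np.uint8)
    for k in range(-4,4):
        a=(k+.5)*np.pi/4-w
        if np.cos(a)<0.1: continue
        u=np.array([0,np.sin(a),np.cos(a)]); v=np.array([0,np.cos(a),-np.sin(a)])
        X=[np.array([-20,dy,130])+r*u+rr*(np.cos(t)*v+np.sin(t)*np.array([1,0,0])) for r,rr in ((L,9),(102,9),(105,6)) for t in ph]
        h=cv2.convexHull(np.array([projw(p,W(q,x))[::-1] for x in X],np.float32))
        cv2.fillConvexPoly(m,np.round(h).astype(np.int32),1)
    return m>0
best=[]
for L in (72,78):
    for dy in (-2,0,2,4):
      for w in np.arange(-.95,-.45,.02):
        s=sil(w,dy,L); best.append((float((s&Y).sum()/(s|Y).sum()),L,dy,float(round(w,2))))
best.sort(reverse=True); print(best[:6])
print([(m['location'],m['p']) for m in env.mark_of('pawl_bar',p)[:1]],projw(p,W(q,(85,139,223))))
```

```text
15.05 [586.8 -38.1 315.7] [179.9  -0.1 171.6] [ 0.6  0.  -0.9]
TCP in positioner mm [89.6 58.5]
[(0.7315369261477046, 72, 2, -0.69), (0.7309980171844018, 72, 0, -0.71), (0.7264647794601712, 72, -2, -0.73), (0.7240356083086054, 72, 0, -0.69), (0.7237059017474448, 72, 2, -0.67), (0.7219848833388104, 72, -2, -0.71)]
[([197.1, 349.5], 0.74)] [194.8 349.1]
```

>>> {"api": "drive_tool", "payload": {
  "motion": [
    {"tx": 3,"ty": 35,"tz": 0,"spin": 0},
    {"tx": 2,"ty": 45,"tz": 0,"spin": 0},
    {"tx": 0,"ty": 40,"tz": 0,"spin": 0},
    {"tx": 0,"ty": 14,"tz": 0,"spin": 0},
    {"tx": 0,"ty": 0,"tz": 30,"spin": 0},
    {"tx": 0,"ty": 0,"tz": 40,"spin": 0},
    {"tx": 0,"ty": 0,"tz": 25,"spin": 0},
    {"tx": 0,"ty": 0,"tz": 0,"spin": 0}
  ]
}}

```text
t: 15.95
position: [0.5978, 0.0927, 0.2199]
ee_rot: [-179.9, -0.4, 171.4]
contact_force: [-0.7, 0.3, 0.7]
width: 0.006
finger_force: 0.0
```

```bash
python3 where.py
```

```text
15.95 [597.8  92.7 219.9] [-179.9   -0.4  171.4] [-0.7  0.3  0.7]
TCP in positioner mm [ 81.6 189.5]
```

>>> {"api": "drive_tool", "payload": {
  "motion": [
    {"tx": -2,"ty": -8,"tz": 0,"spin": 0},
    {"tx": 0,"ty": -8,"tz": 0,"spin": 0},
    {"tx": 0,"ty": -5,"tz": 0,"spin": 0},
    {"tx": 0,"ty": -5,"tz": 0,"spin": 0},
    {"tx": 0,"ty": -5,"tz": 0,"spin": 0},
    {"tx": 0,"ty": -5,"tz": 0,"spin": 0},
    {"tx": 0,"ty": -5,"tz": 0,"spin": 0},
    {"tx": 0,"ty": -5,"tz": 0,"spin": 0}
  ]
}}

```text
t: 16.75
position: [0.5946, 0.0478, 0.2227]
ee_rot: [-180.0, -0.0, 171.5]
contact_force: [-0.1, 0.2, 0.9]
width: 0.001
finger_force: 0.5
```

>>> {"api": "drive_tool", "payload": {
  "motion": [
    {"tx": 0,"ty": -5,"tz": 0,"spin": 0},
    {"tx": 0,"ty": -5,"tz": 0,"spin": 0},
    {"tx": 0,"ty": -5,"tz": 0,"spin": 0},
    {"tx": 0,"ty": -5,"tz": 0,"spin": 0},
    {"tx": 0,"ty": -5,"tz": 0,"spin": 0},
    {"tx": 0,"ty": -5,"tz": 0,"spin": 0},
    {"tx": 0,"ty": 0,"tz": 0,"spin": 0},
    {"tx": 0,"ty": 0,"tz": 0,"spin": 0}
  ]
}}

```text
t: 17.55
position: [0.5902, 0.0185, 0.2227]
ee_rot: [-180.0, -0.0, 171.5]
contact_force: [-1.1, 0.2, -0.0]
width: 0.006
finger_force: 0.0
```

>>> {"api": "drive_tool", "payload": {
  "motion": [
    {"tx": 0,"ty": 10,"tz": 0,"spin": 0},
    {"tx": 0,"ty": 0,"tz": -35,"spin": 0},
    {"tx": 0,"ty": 0,"tz": -40,"spin": 0},
    {"tx": 0,"ty": 0,"tz": -20,"spin": 0},
    {"tx": 0,"ty": -25,"tz": 0,"spin": 0},
    {"tx": 0,"ty": -25,"tz": 0,"spin": 0},
    {"tx": 0,"ty": 0,"tz": 0,"spin": 0}
  ]
}}

```text
t: 18.25
position: [0.5842, -0.0223, 0.3177]
ee_rot: [-180.0, -0.0, 171.4]
contact_force: [0.1, 0.3, -0.2]
width: 0.005
finger_force: 0.0
```

Run:
```python
from where import *
p=env.camera('wrist'); cv2.imwrite('pics/w5.png',p['image'][:,:,::-1])
print([(m['location'],m['p']) for m in env.mark_of('pawl_bar',p)[:1]])
for v in (0,.1,.17,.25):
    a=np.arctan2(-35,88)+v; print(v,[projw(p,W(q,(x,92+94.7*np.sin(a),140+94.7*np.cos(a)))) for x in (44,85,110)])
```

```text
18.25 [584.2 -22.3 317.7] [-180.    -0.   171.4] [ 0.1  0.3 -0.2]
TCP in positioner mm [84.8 73.7]
[([203.3, 232.5], 0.78)]
0 [array([150. , 229.6]), array([201.7, 230.7]), array([230.9, 231.6])]
0.1 [array([150.4, 241.2]), array([202.8, 241.9]), array([232.3, 242.4])]
0.17 [array([150.6, 249.8]), array([203.3, 250.1]), array([233.1, 250.4])]
0.25 [array([150.8, 259.9]), array([203.8, 259.8]), array([233.6, 259.7])]
```

View pics/w5.png

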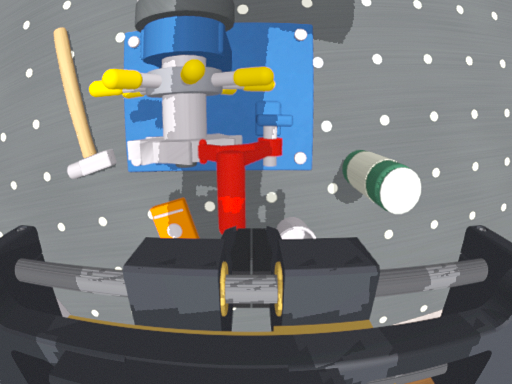

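The wrist view shows the red bar at columns 218–245 (centre about 231), which is the home position. The pegs are one notch back, and the fingers are clear, so I'm handing in.

```bash
python3 -c "
from plant import env
print(env.close_job())"
```

```text
the job is handed in; nothing more can be done
None
```

The job is handed in with no verdict returned: the pawl was thrown over, the wheel pushed back one notch to about -0.69 rad by camera estimate (measured before the pawl was tipped back), and the last picture shows the pawl home; nothing was gripped, and I saw no sign that the can, hammer, magnet or tin had moved.

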